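# Unlock and open the blue shaker's guard panel

## Task

Two tube shakers stand on the lab bench, each with a guard panel on top that is locked by a yellow key. On the shaker with the blue panel, turn the key a quarter turn clockwise (seen from above) while its panel stays down, then swing that panel up and leave it standing well open, about 60 degrees or more, with the key still turned. Leave the shaker with the purple panel locked and shut.

Things in the scene. Friction and masses are not known exactly. Their poses are not given: they have to be found in the camera images.
- blue_unit: Target shaker: white box 210 x 250 mm (its x, y), 90 mm high, fixed to the bench, closed by an 8 mm thick BLUE panel 200 x 240 mm (top face 98 mm above the bench) hinged along its far edge. Origin: centre of the underside; x points from the robot's side to the hinge side, y left, z up. On the panel near the robot's side: the key to the right (-y), the handle to the left (+y).
- blue_grip (a point): Grip point of the blue panel's yellow key, on its axis, 30 mm above the panel's top. Its bow: upright plate 42 mm long (point x), 9 mm thick (point y), spanning 8 to 42 mm above the panel, over a steel rosette 28 mm wide, 4 mm high. Point z is the turning axis (up when shut); x and y turn with the key. Shut, it lies at (-71, -65, 128) mm in the unit's frame. It moves with the panel.
- blue_key (a joint): Turn of the blue panel's key, rad: 0 = locked (bow along the unit's x), grows clockwise seen from above, stop at 1.6. Starts at 0 to 0.15. A cam on it, under the panel, holds the panel shut until the key is past about 1.15 rad (66 degrees). Turning takes about 0.1 N m; the key stays where it is left.
- blue_handle (a point): Middle of the blue panel's steel bar handle: round bar 10 mm thick, 70 mm between its posts, centre 40 mm above the panel's top. Shut, it lies at (-75, 55, 138) mm in the unit's frame. The point's frame moves with the panel: y along the bar (parallel to the hinge), z out of the panel's top, x towards the hinge. The hinge line lies at x +170, z -48 mm in it.
- blue_panel (a joint): Opening of the blue panel, rad: 0 = shut, grows as the edge on the robot's side swings up about the far hinge, stop at 1.75. The hinge is stiff: the panel stays at any angle where it is left. Once the key is turned, about 7 N up at the handle swings it; locked, it lifts by only a degree or so.
- purple_key (a joint): The key of the other shaker, which is the same but for its PURPLE panel. It must stay locked; starts at 0 to 0.15 rad.
- purple_panel (a joint): Opening of the other shaker's purple panel, rad; must stay shut (0).

How it is judged (in metres and radians):
On the way:
1. the blue panel's key is turned a quarter turn (at least 70 degrees) with the panel still down (value of joint blue_key above 1.22 rad and value of joint blue_panel below 0.08 rad), for 0.2 s.
At the end, for the whole second after the job is handed in: The blue panel stands still at more than 56 degrees (0.98 rad) open, its key is still turned by at least 70 degrees (1.22 rad), and the purple panel is shut (under 0.05 rad) with its key under 20 degrees (0.35 rad) (value of joint blue_panel above 0.98 rad and value of joint blue_key above 1.22 rad and velocity of joint blue_panel between -0.1 and 0.1 rad/s and value of joint purple_panel below 0.05 rad and value of joint purple_key below 0.35 rad); the robot touches nothing.
It fails at once if the purple panel's key is turned past 20 degrees or its panel lifted (value of joint purple_key above 0.35 rad or value of joint purple_panel above 0.05 rad).
It also fails if it takes over 51 s, if anything falls off the work surface, if the arm or the gripper's body presses on something with over 40 N, if the wrist force passes 120 N, or if a joint passes its speed limit or range.

## Robot

A 6-joint arm with a two-finger parallel gripper is mounted at the origin on the work surface. World frame = base frame: x ahead of the robot, y to its left, z up, the work surface at z = 0. Lengths are in mm, angles in rad, forces in N, time in s.
With the tool pointing down it reaches from about 350 to 775 mm from the base axis. Payload 7.3 kg.
Tool frame: the origin (TCP) lies on the mounting face of the last link; the fingertips stand 178 mm ahead of it and the grasp point (between the pads) lies 159 mm ahead of it; z points along the fingers, y is the line along which they close (so a half turn about z gives the same grasp; the last joint's range is limited). The gripper opens to 92 mm and grips with 3 to 60 N. Pads are 19 mm wide; open, the fingers measure 130 mm over their backs; the gripper's body (75 mm by 190 mm) begins 47 mm behind the grasp point.
Start: joints at [-1.401, 0.342, 1.524, -0, 1.275, -0.146], TCP at [163.073, -499.034, 404.741] pointing down, gripper open.
Joint ranges: [-2.53, 2.53], [-0.77, 2.02], [0.04, 2.7], [-1, 4.14], [0.28, 2.66], [-3.11, 3.11]. Speed limits (rad/s): [2.57, 2.57, 3.14, 3.14, 3.14, 3.14].

## Interface

Orientations are given as [roll, pitch, yaw] about the fixed x, y, z axes, in that order (R = Rz(yaw) Ry(pitch) Rx(roll)).
In Python, from plant import bot gives the robot as it stands.
- The arm moves only by the tool shift_gripper, called as name([rows], argument=value, ...), one row to a line, values as JSON. Schema: {"type":"object","properties":{"ticks":{"type":"array","items":{"type":"object","properties":{"aperture":{"type":"number"},"sx":{"type":"number"},"sy":{"type":"number"},"sz":{"type":"number"},"yaw":{"type":"number"}},"additionalProperties":false,"required":["aperture"]},"minItems":1,"maxItems":5},"only":{"type":"string"},"quiet":{"type":"boolean"},"lines":{"type":"string"}},"required":["ticks"],"additionalProperties":false}. ticks is a list of rows, 1 to 5 of them, each an object with the fields aperture (the finger opening in mm), sx, sy, sz (the shift in parts of the range, where 1.0 means 0.5 m), yaw (a turn about the tool's z in shares of 2 pi rad (1.0 is 2 pi rad)); a field left out counts as zero (the opening has to be given); each row is the pose to reach, as a shift and turn from the pose commanded when the call began, along the tool's axes at that moment; what a row does not reach only later rows make up. A row lasts 1/8 s, in which the tool goes at most 62.5 mm and 0.188 rad, less where a joint would pass 70% of its speed; a pose out of reach is approached as far as the arm can. The fingers move at their own pace and stop on an object; the grip force is fixed at half the most. Time passes only in rows, so rows that do not move let the fingers close. The tool returns the time, the measured TCP pose, the force, the opening and the grip force at its end. only (a regular expression) keeps the lines of the reply that match it, lines (a string "A,B") keeps lines A to B, and quiet returns only ok. No shift or turn number may pass 1 either way. Input that does not fit is refused with a message, and nothing moves.
- bot.get_obs(): the state, without advancing time (a new reading comes with each control period).
- bot.capture(name): name is "scene" or "top"; returns a dict with "color" (400x640x3 uint8, red, green, blue), "K" (3x3 intrinsics, pixels), "R" (3x3) and "t" (3): a world point X has camera coordinates R X + t. Camera axes: x right, y down, z forward; pixel columns grow to the right and rows downward; lengths in mm; the calibration is good to about 2 mm. A picture is of the moment at which its call begins. There is no depth.
- bot.close_job(): hands the job in; it is judged then, once.
The state is a dict: "time": time; "joint_positions": joint angles; "dq": joint speeds; "tau": joint torques, N m; "tool_pos": TCP position; "tcp_rot": TCP orientation; "contact_force": force on the tool from outside, world axes, zero at the start; "moment": the same for the moment, N m; "grip_width": finger opening in mm; "finger_force": force on a finger pad.
Only numpy, scipy, OpenCV 4.12 (cv2) and the standard library are available. Lean on these libraries where they do the work, as an engineer would, in place of code of your own. Each camera call takes 0.05 s, during which the arm holds its last target. There are 200 camera calls.

## Working session

There is one attempt and no reset: what is moved stays moved. The work goes in short steps, Python scripts to look and compute and a tool call to move; the robot and the scene stay as the last step left them, time stands still between calls to the robot, and variables do not carry over. Pictures are saved under pics/ and viewed, at most 10 in all, crops included, and the job is handed in when it is done.

```bash
ls; mkdir -p pics; python3 - <<'E'
from plant import bot
import cv2
for n in("scene","top"):
    c=bot.capture(n); cv2.imwrite(f"pics/{n}0.png",c["color"][:,:,::-1]); print(c["K"],c["R"],c["t"])
o=bot.get_obs(); print(o["tool_pos"],o["tcp_rot"],o["grip_width"],o["time"])
E
```

```text
pics
plant.py
[[444.02505828   0.         319.08452719]
 [  0.         444.02505828 203.64167204]
 [  0.           0.           1.        ]] [[-0.27092419  0.96255647 -0.00922674]
 [ 0.72490978  0.1977102  -0.65986096]
 [-0.63332922 -0.18546085 -0.75133107]] [ 164.21983942 -313.8103865  1352.30113133]
[[473.84594085   0.         316.91912002]
 [  0.         473.84594085 193.52438691]
 [  0.           0.           1.        ]] [[-0.01084487 -0.99989203  0.00991517]
 [-0.99160407  0.00947615 -0.12896342]
 [ 0.12885554 -0.01123052 -0.99159978]] [-16.72235009 528.70705274 965.64247721]
[ 163.05633621 -498.91599574  404.12810677] [-3.14025402e+00 -1.72990945e-04  3.15815760e-01] 91.81168947884487 0.1
```

View pics/top0.png

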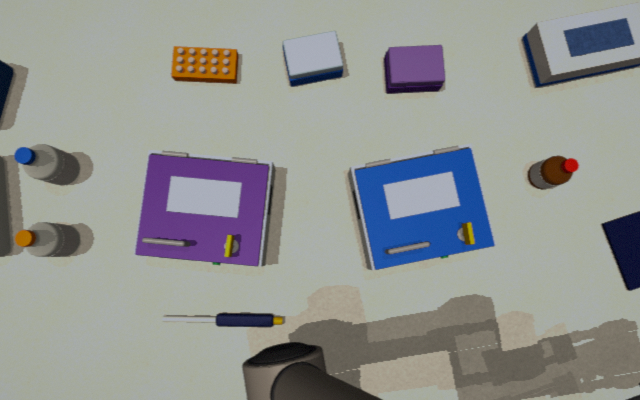

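View pics/scene0.png

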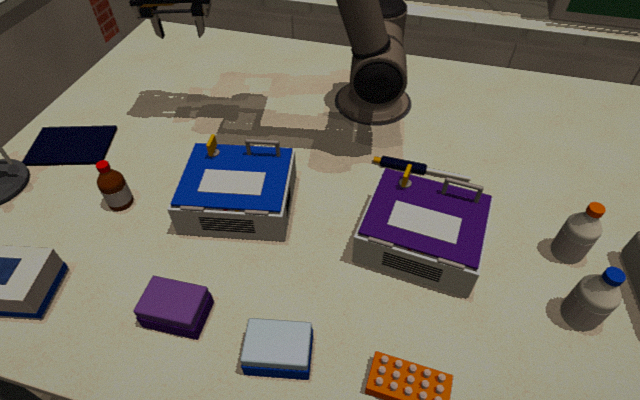

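The top view shows the blue panel with corners near (352,168), (472,148), (494,245), (373,268), its key at about (466,234) and its handle at about (408,247). The scene view shows the key at (212,147) and the handle at (263,145). Next I fit the unit's pose from the panel corners in both views.

```bash
cat > fit.py <<'E'
from plant import bot
import cv2,numpy as np
from scipy.optimize import least_squares
def proj(c,X):
    p=(c["R"]@np.asarray(X,float).T).T+c["t"]; q=p@c["K"].T; return q[:,:2]/q[:,2:]
def W(p,X): # unit->world
    c,s=np.cos(p[2]),np.sin(p[2]); X=np.asarray(X,float); return X@np.array([[c,s,0],[-s,c,0],[0,0,1]])+[p[0],p[1],0]
COR=np.array([[-100,-120,98],[100,-120,98],[100,120,98],[-100,120,98]])
E
python3 - <<'E'
from fit import *
caps={n:bot.capture(n) for n in("top","scene")}
box={"top":(340,135,510,280),"scene":(165,130,305,225)}
cs={}
for n,c in caps.items():
    hsv=cv2.cvtColor(c["color"],cv2.COLOR_RGB2HSV)
    m=cv2.inRange(hsv,(100,150,60),(122,255,255)); x0,y0,x1,y1=box[n]
    k=np.zeros_like(m);k[y0:y1,x0:x1]=m[y0:y1,x0:x1]
    cnt=max(cv2.findContours(k,0,2)[0],key=cv2.contourArea)
    h=cv2.convexHull(cnt)
    q=cv2.approxPolyN(h,4,ensure_convex=True).reshape(-1,2).astype(float) 
    cs[n]=q;print(n,q.tolist(),cv2.contourArea(cnt))
def res(p,off=0,per=False):
    r=[]
    for n in caps:
        P=proj(caps[n],W(p,COR+[off,0,0])); d=P[:,None]-cs[n][None]; j=(d**2).sum(2).argmin(1); r.append(d[range(4),j].ravel())
    return np.concatenate(r)
for off in(0,):
    s=least_squares(lambda p:res(p,off),[500,-200,0.2],loss="soft_l1"); p=s.x
    print(off,p,s.cost,s.fun.round(1))
for n in caps: print(n,proj(caps[n],W(p,[[-71,-65,128],[-75,55,138],[-75,20,138],[-75,90,138]])).round(1).tolist())
np.save("p.npy",p)
vis=[]
for n in caps:
    im=caps[n]["color"][:,:,::-1].copy()
    x0,y0,x1,y1=box[n]; im=cv2.resize(im[y0:y1,x0:x1],None,fx=4,fy=4,interpolation=2)
    for X,col in(([-71,-65,128],(0,0,255)),([-75,55,138],(0,255,0)),([-71,-65,98],(255,0,255))):
        u=((proj(caps[n],W(p,[X]))[0]-[x0,y0])*4+2).astype(int); cv2.circle(im,tuple(map(int,u)),3,col,-1)
    for u in proj(caps[n],W(p,COR)): cv2.circle(im,tuple(int(v) for v in (u-[x0,y0])*4+2),4,(0,255,255),1)
    vis.append(im)
cv2.imwrite("pics/f1.png",vis[0]); cv2.imwrite("pics/f2.png",vis[1])
E
```

```text
top [[494.0, 246.0], [375.0, 269.0], [354.0, 170.0], [470.0, 147.0]] 11801.0
scene [[292.0, 148.0], [280.0, 211.0], [170.0, 204.0], [195.0, 142.0]] 6124.5
0 [ 4.91465305e+02 -2.31090583e+02  1.83597550e-01] 1.704311914680523 [ 0.5 -0.8  0.6 -0.1 -0.4 -0.6 -0.5  0.3  0.1  0.1 -0.5 -0.6  0.3 -0.5
  0.6 -0.6]
top [[468.8, 235.4], [408.6, 249.8], [426.9, 246.1], [390.3, 253.4]]
scene [[211.9, 141.7], [262.3, 140.0], [247.4, 139.2], [277.3, 140.8]]
```

View pics/f1.png

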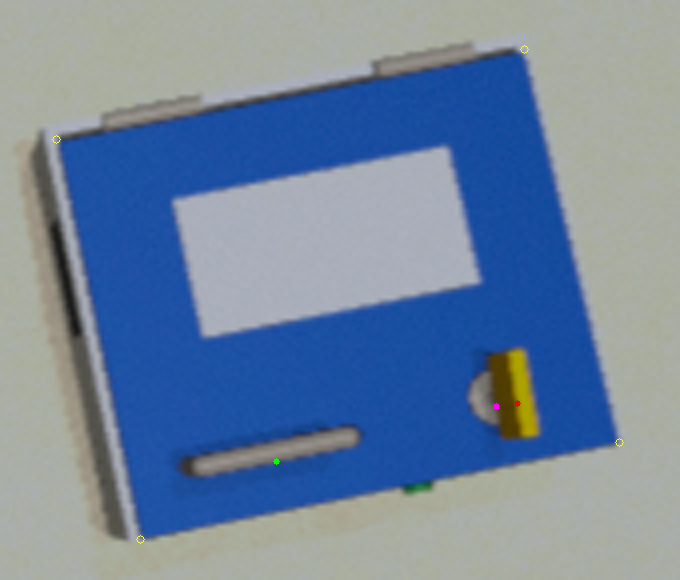

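View pics/f2.png

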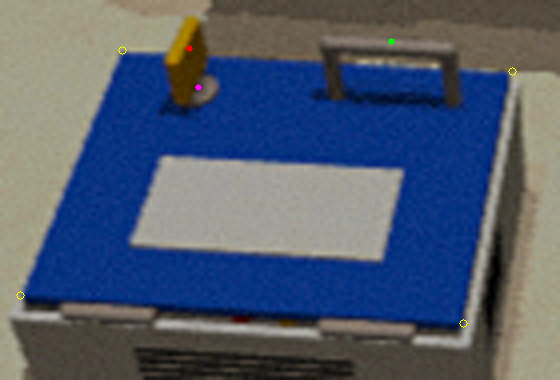

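The overlay shows the fitted handle and key points about 5 mm too far from the hinge. So the panel spans -105..95 in unit x, which agrees with the hinge at +95. The bow is turned about 0.1 rad clockwise. I'll correct the pose and approach the key.

```bash
cat >> fit.py <<'E'
from scipy.spatial.transform import Rotation as Ro
def unit():
    p=np.load("p.npy"); return p+[5*np.cos(p[2]),5*np.sin(p[2]),0]
def go(X,yaw): # shift in tool axes bringing grasp point to unit point X, with tool yaw relative to unit
    p=unit(); o=bot.get_obs(); R=Ro.from_euler("xyz",o["tcp_rot"]).as_matrix()
    g=np.array(o["tool_pos"])+159*R[:,2]; d=R.T@(W(p,[X])[0]-g)
    print("shift",d.round(1),"turn",round(o["tcp_rot"][2]-(p[2]+yaw),3),"F",np.round(o["contact_force"],1),"q6",o["joint_positions"][5],"w",o["grip_width"],"t",o["time"])
E
python3 -c "
from fit import *
print(unit()); go([-71,-65,200],-0.1); go([-71,-65,129],-0.1)"
```

```text
[ 4.96381272e+02 -2.30177744e+02  1.83597550e-01]
shift [321.3 -96.7  45.4] turn 0.232 F [-0.1  0.7 -0.6] q6 -0.14600947751218787 w 91.736383143669 t 0.2
shift [321.3 -96.7 116.4] turn 0.232 F [-0.1  0.7 -0.6] q6 -0.14600947751218787 w 91.736383143669 t 0.2
```

The manual's scale: shifts go in shares of 0.5 m and turns go in shares of 2 pi rad. Converting my numbers, 280 mm / 500 = 0.56, 228 mm / 500 = 0.456, 0.232 rad / 6.2832 = 0.0369.

shift_gripper([
  {"aperture":50, "sx":0.114, "sy":-0.034, "yaw":0.0095},
  {"aperture":50, "sx":0.228, "sy":-0.068, "yaw":0.0191},
  {"aperture":50, "sx":0.342, "sy":-0.102, "yaw":0.0286},
  {"aperture":50, "sx":0.456, "sy":-0.136, "yaw":0.0369},
  {"aperture":50, "sx":0.56, "sy":-0.168, "yaw":0.0369},
])

```text
time: 0.82
tool_pos: [404.6, -330.8, 404.7]
tcp_rot: [3.141, -0.0, 0.084]
contact_force: [-0.5, -0.9, 0.2]
grip_width: 51.0
finger_force: 0.0
```

shift_gripper([
  {"aperture":50},
])

```text
time: 0.95
tool_pos: [405.5, -329.9, 404.5]
tcp_rot: [-3.141, -0.0, 0.089]
contact_force: [-0.7, 0.2, 0.6]
grip_width: 50.0
finger_force: 0.0
```

```bash
python3 -c "
from fit import *
go([-71,-65,129],-0.1)"
```

```text
shift [ 34.8 -19.6 116.5] turn 0.006 F [-0.7  0.2  0.6] q6 0.6515830545123167 w 50.01566399519976 t 0.95
```

Converted, 95 mm / 500 = 0.19, 60 mm / 500 = 0.12.

shift_gripper([
  {"aperture":50, "sx":0.07, "sy":-0.039, "sz":0.04},
  {"aperture":50, "sx":0.07, "sy":-0.039, "sz":0.12},
  {"aperture":50, "sx":0.07, "sy":-0.039, "sz":0.19},
  {"aperture":50, "sx":0.07, "sy":-0.039, "sz":0.19},
])

```text
time: 1.45
tool_pos: [435.2, -310.0, 307.5]
tcp_rot: [-3.137, 0.004, 0.083]
contact_force: [0.0, -0.5, 1.1]
grip_width: 50.1
finger_force: 0.0
```

```bash
python3 - <<'E'
from fit import *
go([-71,-65,129],-0.1)
c=bot.capture("scene")["color"][90:190,150:310,::-1]
d=bot.capture("top")["color"][180:280,380:540,::-1]
cv2.imwrite("pics/a.png",cv2.resize(np.vstack([c,d]),None,fx=3,fy=3,interpolation=2))
E
```

```text
shift [ 4.2 -1.9 19.5] turn -0.001 F [ 0.  -0.5  1.1] q6 0.7256806995269882 w 50.108480822711684 t 1.45
```

View pics/a.png

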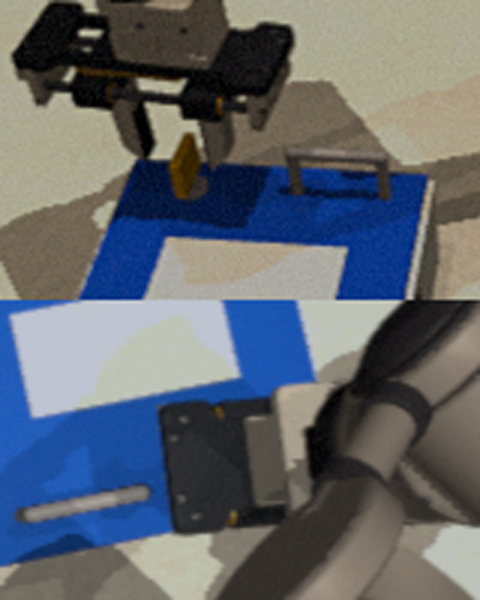

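The fingers straddle the bow, which sits at (185,165) in the crop. I'll descend and close.

Converted, 21 mm / 500 = 0.042, 12 mm / 500 = 0.024.

shift_gripper([
  {"aperture":50, "sx":0.003, "sy":-0.002, "sz":0.024},
  {"aperture":50, "sx":0.003, "sy":-0.002, "sz":0.042},
  {"aperture":50, "sx":0.003, "sy":-0.002, "sz":0.042},
])

```text
time: 1.92
tool_pos: [437.6, -308.6, 288.1]
tcp_rot: [-3.141, 0.001, 0.084]
contact_force: [-0.0, 1.0, 0.6]
grip_width: 50.1
finger_force: 0.0
```

```bash
python3 -c "
from fit import *
go([-71,-65,129],-0.1)"
```

```text
shift [ 1.1 -1.4  0.1] turn 0.0 F [-0.   1.   0.6] q6 0.7296449522192804 w 50.05869848245768 t 1.925
```

shift_gripper([
  {"aperture":0},
  {"aperture":0},
  {"aperture":0},
  {"aperture":0},
  {"aperture":0},
])

```text
time: 2.55
tool_pos: [437.8, -307.7, 288.8]
tcp_rot: [-3.139, 0.0, 0.084]
contact_force: [1.0, 6.7, 2.5]
grip_width: 8.7
finger_force: 30.0
```

```bash
python3 -c "
from fit import *
go([-71,-65,129],-0.1)"
```

```text
shift [ 0.7 -0.2  0.8] turn 0.0 F [1.  6.7 2.5] q6 0.7296138593029006 w 8.70175792837919 t 2.55
```

Converted, -1 mm / 500 = -0.002, 0.7 rad / 6.2832 = 0.1114.

shift_gripper([
  {"aperture":0, "sy":-0.002, "yaw":0.0223},
  {"aperture":0, "sy":-0.002, "yaw":0.0446},
  {"aperture":0, "sy":-0.002, "yaw":0.0668},
  {"aperture":0, "sy":-0.002, "yaw":0.0891},
  {"aperture":0, "sy":-0.002, "yaw":0.1114},
])

```text
time: 3.18
tool_pos: [437.7, -307.6, 288.8]
tcp_rot: [3.142, 0.0, -0.62]
contact_force: [-1.2, 0.5, 0.4]
grip_width: 9.3
finger_force: 30.0
```

```bash
python3 -c "
from fit import *
go([-71,-65,129],-1.5)"
```

```text
shift [ 0.3 -0.9  0.8] turn 0.696 F [-1.2  0.5  0.4] q6 1.435434849332823 w 9.253418985108775 t 3.175
```

Converted, 0.7 rad / 6.2832 = 0.1114.

shift_gripper([
  {"aperture":0, "yaw":0.0239},
  {"aperture":0, "yaw":0.0477},
  {"aperture":0, "yaw":0.0716},
  {"aperture":0, "yaw":0.0955},
  {"aperture":0, "yaw":0.1114},
])

```text
time: 3.8
tool_pos: [437.4, -307.8, 288.8]
tcp_rot: [3.141, -0.0, -1.32]
contact_force: [-1.3, -1.3, 1.2]
grip_width: 8.7
finger_force: 30.0
```

shift_gripper([
  {"aperture":0},
  {"aperture":0, "yaw":0.0048},
  {"aperture":0, "yaw":0.0048},
])

```text
time: 4.18
tool_pos: [437.4, -307.9, 288.8]
tcp_rot: [3.141, 0.0, -1.346]
contact_force: [-4.3, -2.0, 3.4]
grip_width: 9.3
finger_force: 30.0
```

```bash
python3 -c "
from fit import *
go([-71,-65,129],-1.5)
print(bot.get_obs()['moment'])"
```

```text
shift [-0.6 -1.3  0.8] turn -0.029 F [-4.3 -2.   3.4] q6 2.1605281919231913 w 9.31331429542424 t 4.175
[-0.12721993  0.91361483 -0.0413161 ]
```

The key is at about 1.5 rad. I'll release it, rise and look.

Converted, -90 mm / 500 = -0.18, -40 mm / 500 = -0.08.

shift_gripper([
  {"aperture":50},
  {"aperture":50},
  {"aperture":50},
  {"aperture":50, "sz":-0.08},
  {"aperture":50, "sz":-0.18},
])

```text
time: 4.8
tool_pos: [437.7, -307.6, 378.8]
tcp_rot: [3.14, 0.002, -1.346]
contact_force: [0.1, -0.6, 0.9]
grip_width: 49.4
finger_force: 0.0
```

```bash
python3 - <<'E'
from fit import *
p=unit();print("turn to",); go([-75,55,190],-np.pi/2)
c=bot.capture("scene")["color"][90:190,150:310,::-1]
d=bot.capture("top")["color"][180:280,380:540,::-1]
cv2.imwrite("pics/b.png",cv2.resize(np.vstack([c,d]),None,fx=3,fy=3,interpolation=2))
E
```

```text
turn to
shift [-120.    -2.    30.1] turn 0.041 F [ 0.1 -0.6  0.9] q6 2.16082481016954 w 49.43420661619733 t 4.8
```

View pics/b.png

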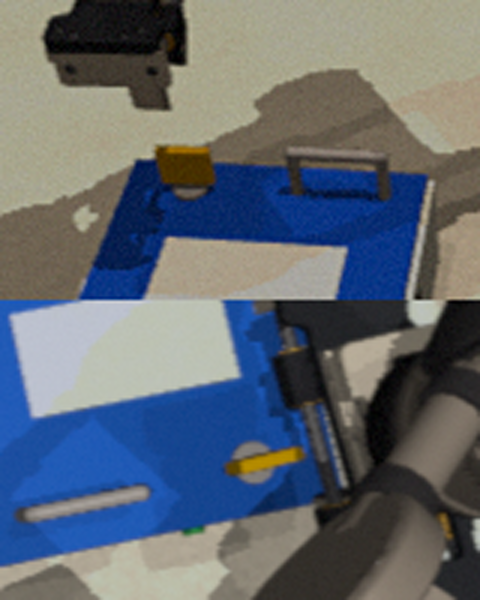

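The key bow (lower crop, about (265,460)) now lies parallel to the handle, so it has turned a quarter turn. The panel is still shut. Next is the handle.

Converted, -120 mm / 500 = -0.24, -100 mm / 500 = -0.2, 0.04 rad / 6.2832 = 0.0064.

shift_gripper([
  {"aperture":50, "sx":-0.1, "sy":-0.002, "yaw":0.0064},
  {"aperture":50, "sx":-0.2, "sy":-0.004, "yaw":0.0064},
  {"aperture":50, "sx":-0.24, "sy":-0.004, "yaw":0.0064},
  {"aperture":50, "sx":-0.24, "sy":-0.004, "sz":0.08, "yaw":0.0064},
  {"aperture":50, "sx":-0.24, "sy":-0.004, "sz":0.12, "yaw":0.0064},
])

```text
time: 5.52
tool_pos: [412.8, -190.1, 317.3]
tcp_rot: [3.141, 0.0, -1.386]
contact_force: [0.6, -0.4, 0.4]
grip_width: 49.9
finger_force: 0.0
```

shift_gripper([
  {"aperture":50},
  {"aperture":50},
])

```text
time: 5.78
tool_pos: [413.4, -190.8, 319.4]
tcp_rot: [-3.141, -0.001, -1.386]
contact_force: [-0.6, -0.8, 0.1]
grip_width: 50.0
finger_force: 0.0
```

```bash
python3 -c "
from fit import *
go([-75,55,138],-np.pi/2)"
```

```text
shift [-1.3  0.7 22.4] turn 0.001 F [-0.6 -0.8  0.1] q6 2.356251243966447 w 50.029576425055474 t 5.775
```

Converted, 22 mm / 500 = 0.044, 11 mm / 500 = 0.022.

shift_gripper([
  {"aperture":50, "sx":-0.002, "sy":0.001, "sz":0.022},
  {"aperture":50, "sx":-0.002, "sy":0.001, "sz":0.044},
  {"aperture":50, "sx":-0.002, "sy":0.001, "sz":0.044},
  {"aperture":0, "sx":-0.002, "sy":0.001, "sz":0.044},
  {"aperture":0, "sx":-0.002, "sy":0.001, "sz":0.044},
])

```text
time: 6.4
tool_pos: [412.4, -189.5, 297.0]
tcp_rot: [-3.141, -0.001, -1.386]
contact_force: [0.3, -0.1, 0.4]
grip_width: 34.5
finger_force: 0.0
```

shift_gripper([
  {"aperture":0},
  {"aperture":0},
  {"aperture":0},
])

```text
time: 6.78
tool_pos: [411.5, -189.6, 296.7]
tcp_rot: [3.139, 0.0, -1.385]
contact_force: [-6.2, -2.7, 3.8]
grip_width: 8.9
finger_force: 30.0
```

```bash
python3 - <<'E'
from fit import *
go([-75,55,138],-np.pi/2)
a0=np.arctan2(48,170);r=np.hypot(48,170)
for th in np.arange(.1,1.25,.1): print(round(th,2),(170-r*np.cos(a0+th)).round(1),(r*np.sin(a0+th)-48).round(1))
E
```

```text
shift [ 0.4 -1.6 -0.3] turn 0.002 F [-6.2 -2.7  3.8] q6 2.3571015710396273 w 8.875218401676351 t 6.775
0.1 5.6 16.7
0.2 12.9 32.8
0.3 21.8 48.1
0.4 32.1 62.4
0.5 43.8 75.6
0.6 56.8 87.6
0.7 70.9 98.2
0.8 86.0 107.4
0.9 101.9 115.0
1.0 118.5 121.0
1.1 135.7 125.3
1.2 153.1 127.8
```

Tool y points along -unit x, so I follow the arc with dy negative (toward the hinge) and dz negative (up).

Converted, -32.8 mm / 500 = -0.0656, -25 mm / 500 = -0.05.

shift_gripper([
  {"aperture":0, "sy":-0.0026, "sz":-0.017},
  {"aperture":0, "sy":-0.0092, "sz":-0.0334},
  {"aperture":0, "sy":-0.016, "sz":-0.05},
  {"aperture":0, "sy":-0.024, "sz":-0.0656},
  {"aperture":0, "sy":-0.024, "sz":-0.0656},
])

```text
time: 7.4
tool_pos: [424.0, -187.2, 330.7]
tcp_rot: [3.141, -0.001, -1.386]
contact_force: [-5.6, -1.9, 2.7]
grip_width: 9.2
finger_force: 30.0
```

```bash
python3 -c "
from fit import *
go([-75+12.9,55,138+32.8],-np.pi/2)"
```

```text
shift [ 0.4 -1.4  0.9] turn 0.001 F [-5.6 -1.9  2.7] q6 2.37602964583596 w 9.169353627469345 t 7.4
```

Converted, -65.5 mm / 500 = -0.131, -58 mm / 500 = -0.116.

shift_gripper([
  {"aperture":0, "sy":-0.018, "sz":-0.03},
  {"aperture":0, "sy":-0.038, "sz":-0.059},
  {"aperture":0, "sy":-0.062, "sz":-0.086},
  {"aperture":0, "sy":-0.088, "sz":-0.11},
  {"aperture":0, "sy":-0.116, "sz":-0.131},
])

```text
time: 8.02
tool_pos: [479.8, -176.7, 396.7]
tcp_rot: [3.136, -0.001, -1.386]
contact_force: [-12.4, -4.6, 5.8]
grip_width: 9.0
finger_force: 30.0
```

shift_gripper([
  {"aperture":0},
])

```text
time: 8.15
tool_pos: [480.8, -176.4, 398.1]
tcp_rot: [3.141, -0.002, -1.386]
contact_force: [-8.6, -1.1, 14.7]
grip_width: 8.9
finger_force: 30.0
```

```bash
python3 -c "
from fit import *
go([-75+70.9,55,138+98.2],-np.pi/2)"
```

```text
shift [ 0.4 -1.4  2.9] turn 0.002 F [-8.6 -1.1 14.7] q6 2.456038401012874 w 8.859416573383958 t 8.15
```

Converted, -75 mm / 500 = -0.15, -64 mm / 500 = -0.128.

shift_gripper([
  {"aperture":0, "sy":-0.03, "sz":-0.016},
  {"aperture":0, "sy":-0.061, "sz":-0.031},
  {"aperture":0, "sy":-0.094, "sz":-0.042},
  {"aperture":0, "sy":-0.128, "sz":-0.05},
  {"aperture":0, "sy":-0.15, "sz":-0.054},
])

```text
time: 8.78
tool_pos: [554.7, -162.5, 425.4]
tcp_rot: [-3.14, -0.003, -1.386]
contact_force: [-7.3, -2.1, 9.6]
grip_width: 8.7
finger_force: 30.0
```

shift_gripper([
  {"aperture":0},
  {"aperture":0},
])

```text
time: 9.02
tool_pos: [555.2, -162.4, 425.4]
tcp_rot: [-3.136, -0.003, -1.386]
contact_force: [-0.6, -1.0, 8.6]
grip_width: 9.1
finger_force: 30.0
```

```bash
python3 - <<'E'
from fit import *
go([-75+144.4,55,138+126.8],-np.pi/2)
c=bot.capture("scene")["color"][30:230,130:350,::-1]
cv2.imwrite("pics/c.png",cv2.resize(c,None,fx=3,fy=3,interpolation=2))
E
```

```text
shift [0.4 1.6 1.6] turn 0.001 F [-0.6 -1.   8.6] q6 2.539259793173935 w 9.052814447655551 t 9.025
```

View pics/c.png

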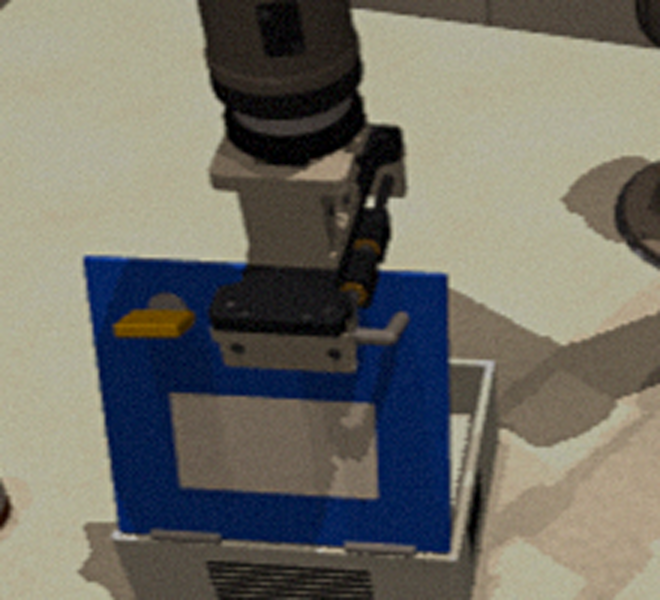

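The panel stands at about 65 degrees with the fingers on the bar and the key still turned. I'll open only slightly (the panel is close on the robot's side) and rise straight up.

Converted, -25 mm / 500 = -0.05, -10 mm / 500 = -0.02.

shift_gripper([
  {"aperture":22},
  {"aperture":22},
  {"aperture":22},
  {"aperture":22, "sz":-0.02},
  {"aperture":22, "sz":-0.05},
])

```text
time: 9.7
tool_pos: [554.8, -162.8, 447.7]
tcp_rot: [3.141, 0.0, -1.386]
contact_force: [-0.1, -0.1, -0.1]
grip_width: 21.9
finger_force: 0.0
```

shift_gripper([
  {"aperture":22, "sz":-0.08},
  {"aperture":22, "sz":-0.16},
  {"aperture":22, "sz":-0.2},
  {"aperture":22, "sz":-0.2},
  {"aperture":22, "sz":-0.2},
])

```text
time: 10.32
tool_pos: [554.7, -162.8, 546.3]
tcp_rot: [3.141, 0.001, -1.386]
contact_force: [-0.7, 0.5, -0.9]
grip_width: 22.0
finger_force: 0.0
```

```bash
python3 - <<'E'
from fit import *
c=bot.capture("scene")["color"][30:230,130:350,::-1]
cv2.imwrite("pics/d.png",cv2.resize(c,None,fx=3,fy=3,interpolation=2))
E
```

```text
(no output)
```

View pics/d.png

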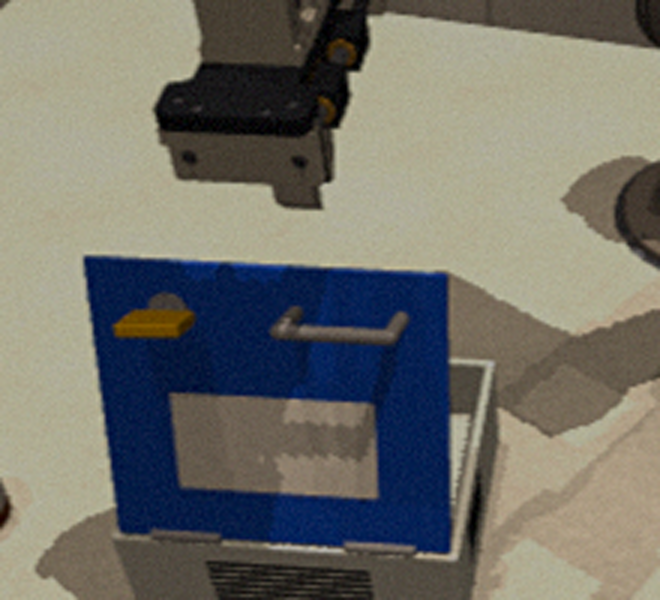

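The gripper is clear. The panel edge is still at (85,257)–(447,272), the same as before release, and the key at (155,323) is still turned. I'm handing the job in.

```bash
python3 -c "
from plant import bot
print(bot.close_job())"
```

```text
the job is handed in; nothing more can be done
None
```

I turned the blue shaker's key to about 1.5 rad with its panel down, then swung the panel to about 65 degrees and left it standing with the key still turned; the arm never went near the purple shaker, and I handed the job in at about 10 s (the hand-in returned no verdict).

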